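Load a kit carrier with wooden balls and a jar cap

ROBOT

A 6-joint arm with a two-finger parallel gripper is mounted at the origin on the work surface. World frame = base frame: x ahead of the robot, y to its left, z up, the work surface at z = 0. Lengths are in m, angles in rad, forces in N, time in s.
With the tool pointing down it reaches from about 0.375 to 0.9 m from the base axis. Payload 3.1 kg.
Tool frame: the origin (TCP) lies on the centre line of the jaws, within the pads' length; the fingertips stand 22 mm ahead of it and the grasp point (between the pads) lies 3 mm ahead of it; z points along the fingers, x is the direction in which the jaws open and shut, and the axes are right-handed (so a half turn about z gives the same grasp; the last joint's range is limited). The gripper opens to 87 mm and grips with 3 to 60 N. Pads are 19 mm wide; open, the fingers measure 117 mm over their backs; the gripper's body (75 mm by 190 mm) begins 51 mm behind the grasp point.
Start: joints at [-1.492, 0.527, 1.433, -0, 1.181, -0.178], TCP at [0.159, -0.604, 0.245] pointing down, gripper open.
Joint ranges: [-3.08, 3.08], [-0.75, 2.2], [0.22, 2.44], [-1.43, 4.57], [0, 2.65], [-2.85, 2.85]. Speed limits (rad/s): [2.79, 2.79, 3.14, 3.14, 3.14, 3.14].

INTERFACE

Orientations are given as a unit quaternion [x, y, z, w].
In Python, from rig import robot, camera, order gives the robot as it stands.
- The arm moves only by the shell command python3 -m pendant 'ROWS' [OPENING] [FORCE]. ROWS is JSON, a list of rows, each a list of 2 entries, a list of its own where there are three numbers: the shift along the tool's x, y, z in mm, then the turn about the tool's z in degrees. A call has 1 to 8 rows; each row shifts and turns the commanded pose from where the row before left it, along the tool's axes as they then stand; what a row does not reach is not made up. A row lasts 1/8 s, in which the tool goes at most 62.5 mm and 10.7 degrees, less where a joint would pass 70% of its speed; a pose out of reach is approached as far as the arm can. A call with a gripper value outside its range is refused whole. OPENING is the finger opening in mm, from 0 to 87, set as the call begins (- or left out, the last holds). The fingers move at their own pace and stop on an object; FORCE is the grip in N (left out, the last holds). Time passes only in rows, so rows that do not move let the fingers close. It gives the time, the measured TCP pose, the force and the opening at its end, in the units of the state.
- robot.get_obs(): the state, without advancing time (a new reading comes with each control period).
- camera(name): name is "scene" or "top" or "wrist"; returns a dict with "pixels" (400x640x3 uint8, blue, green, red), "mtx" (3x3 intrinsics, pixels), "R" (3x3) and "t" (3): a world point X has camera coordinates R X + t. Camera axes: x right, y down, z forward; pixel columns grow to the right and rows downward; lengths in m; the calibration is good to about 2 mm. A picture is of the moment at which its call begins. There is no depth.
- order.hand_in(): hands the job in, once; it reports no verdict.
The state is a dict: "time": time; "q": joint angles; "joint_velocities": joint speeds; "joint_torque": joint torques, N m; "position": TCP position; "tool_rot": TCP orientation; "ft_force": force on the tool from outside, world axes, zero at the start; "moment": the same for the moment, N m; "grip_width": finger opening in m.
Only numpy, scipy, OpenCV 4.12 (cv2) and the standard library are available. Lean on these libraries where they do the work, as an engineer would, in place of code of your own. Each camera call takes 0.05 s, during which the arm holds its last target. There are 200 camera calls.

TASK

Load the white kit carrier: move the three loose wooden balls from the black tray into its three empty round wells, one per well, and set the black jar cap from the slanted rest into the large round pocket, rim down and flat on the pocket floor. Leave the drum-shaped wooden piece in the tray and the ball that is already loaded in its well, do not let a ball fall onto the bench, and do not disturb the jar, spray bottle or tape dispenser.

Things in the scene. Friction and masses are not known exactly. Their poses are not given: they have to be found in the camera images.
- carrier: White plastic block fixed to the bench, 134 (x) x 226 (y) x 30 (z) mm. Four round wells, 35 mm wide, 9 mm deep, at (x, y) = (-32, -76), (32, -76), (-32, -12), (32, -12) mm; the last already holds a ball, the others are empty. One large round pocket, 53 mm wide, 9 mm deep, at (0, 64) mm. Origin: centre of its underside, z up. Carrier and tray may swap sides of the bench.
- tray: Black open plastic tray fixed to the bench, 204 x 204 mm outside, walls 6 mm thick, rim 22 mm above the bench, inner floor 6 mm above the bench. Origin: centre of its underside; x and y along its sides.
- pocket (a point): Centre of the mouth of the large cap pocket, level with the carrier's top (30 mm up); the pocket floor lies 9 mm below. In the carrier's frame at x 0, y +64 mm.
- cap: Black plastic screw cap, 46 mm across, 18 mm high, closed on top, hollow below, 20 g. Origin: centre of its open rim; z axis from the rim to the closed top. It starts on the slanted rest, rim against the slope, its z axis 30 degrees from vertical, leaning away from the robot. Seated in the pocket, its rim is 9 mm below the carrier's top and its closed top 9 mm above it.
- rest: Cap rest, fixed: foot 85 x 50 x 6 mm carrying an aluminium plate 28 mm wide, 58 long, 6 thick, sloping at 30 degrees, facing the rest's +x side, away from the robot. The cap's rim centre lies on the plate 38 mm above the bench; two 6 mm pins, 8 mm high, stop the cap at the low end. The cap overhangs the plate by 9 mm each side. Origin: centre of the foot's underside.
- drum: Drum-shaped (cylindrical) wooden piece standing in the tray among the balls, of the same wood, 30 mm across, 32 mm high. Origin: centre of its underside. It must stay in the tray.
- jar: Open clear glass jar, 60 mm across, 85 mm high, standing between carrier and tray beyond the rest. Origin: centre of its underside. Bystander.
- sprayer: White spray bottle, 76 mm across, 210 mm high with its head, at the far side. Origin: centre of its underside. Bystander.
- tape: Tape dispenser with a 90 mm roll of tape standing 95 mm high on a 160 x 56 mm foot, lying along y at the far right. Origin: centre of the underside of the roll's stand. Bystander.
- ball0_center (a point): Centre of a plain wooden ball, 32 mm across, about 16 g. Starts in the tray, its centre 22 mm above the bench. In a well its centre is 7 mm above the carrier's top.
- ball1_center (a point): Centre of a plain wooden ball, 32 mm across, about 16 g. Starts in the tray, its centre 22 mm above the bench. In a well its centre is 7 mm above the carrier's top.
- ball2_center (a point): Centre of a plain wooden ball, 32 mm across, about 16 g. Starts in the tray, its centre 22 mm above the bench. In a well its centre is 7 mm above the carrier's top.
- ball3_center (a point): Centre of a plain wooden ball, 32 mm across, about 16 g. Already loaded in its well.

How it is judged:
By the outcome, as a careful person would: the job done as asked, in the order asked, and still so for the second after the job is handed in, with the robot touching nothing.
It also fails if it takes over 72 s, if anything falls off the work surface, if the arm or the gripper's body presses on something with over 40 N, if the wrist force passes 120 N, or if a joint passes its speed limit or range.

## Working session

There is one attempt and no reset: what is moved stays moved. The work goes in short steps, Python scripts to look and compute and a shell command to move; the robot and the scene stay as the last step left them, time stands still between calls to the robot, and variables do not carry over. Pictures are saved under pics/ and viewed, about 8 in all and at most 12, crops included, and the job is handed in when it is done.

```bash
ls; mkdir -p pics; python3 - <<'E'
from rig import robot,camera,order
import cv2,numpy as np
o=robot.get_obs()
for k in o: print(k,np.round(o[k],4))
for n in("top","scene"):
    c=camera(n); cv2.imwrite(f"pics/{n}0.png",c["pixels"]); print(n,c["mtx"].tolist(),np.round(c["R"],4).tolist(),np.round(c["t"],4))
E
```

```text
pics
time 0.0
q [-1.4925  0.5285  1.4339 -0.      1.1814 -0.1785]
joint_velocities [-0.0003 -0.0017 -0.0001 -0.0007 -0.0025 -0.0011]
joint_torque [ 3.00000e-04 -4.40033e+01 -1.76594e+01  6.33000e-02  5.83000e-02
 -2.00000e-04]
position [ 0.1587 -0.6038  0.2436]
tool_rot [ 7.918e-01 -6.107e-01 -7.000e-04 -8.000e-04]
ft_force [-0.4018 -1.0787 -0.9162]
moment [-0.0652  0.0326  0.0129]
grip_width 0.0875
top [[455.09962179538536, 0.0, 320.8865577889797], [0.0, 455.09962179538536, 205.53237800479857], [0.0, 0.0, 1.0]] [[-0.0204, -0.9997, -0.0096], [-0.9875, 0.0217, -0.1561], [0.1563, 0.0063, -0.9877]] [0.0393 0.623  0.9399]
scene [[465.41665497106544, 0.0, 317.6387797092976], [0.0, 465.41665497106544, 201.15669104275057], [0.0, 0.0, 1.0]] [[0.7391, 0.6736, 0.0098], [0.3878, -0.4135, -0.8238], [-0.5508, 0.6126, -0.5669]] [-0.4823 -0.1759  1.2547]
```

View pics/top0.png

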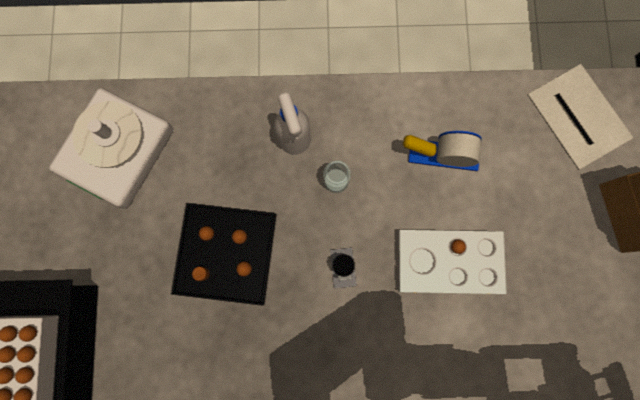

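View pics/scene0.png

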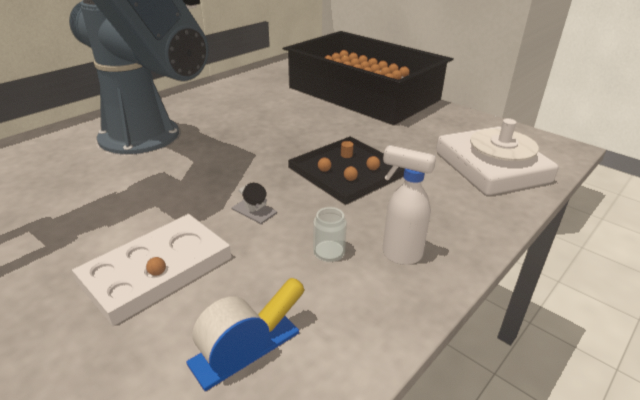

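The tray (4 brown tops at (206,233), (239,237), (200,273), (244,269)) is on the left. The cap on its rest is at (343,265). The carrier is at (400–505, 230–294), with its loaded ball at (458,246) and the pocket at (421,261). In the scene view the drum is at (347,149). Next I'll measure these.

```bash
cat > h.py <<'E'
import cv2,numpy as np
from rig import robot,camera,order
def ray(c,u,v,z):
    d=c["R"].T@np.linalg.solve(c["mtx"],[u,v,1.]); o=-c["R"].T@c["t"]
    return (o+d*(z-o[2])/d[2])
def proj(c,X):
    p=c["mtx"]@(c["R"]@np.array(X)+c["t"]); return p[:2]/p[2]
def two(c1,p1,c2,p2):
    P=[c["mtx"]@np.c_[c["R"],c["t"]] for c in(c1,c2)]
    X=cv2.triangulatePoints(P[0],P[1],np.float64(p1),np.float64(p2))[:,0]; return X[:3]/X[3]
def brown(c,amin=25):
    h=cv2.cvtColor(c["pixels"],cv2.COLOR_BGR2HSV)
    m=((h[...,0]<18)&(h[...,1]>110)&(h[...,2]>50)).astype(np.uint8)
    n,l,s,ce=cv2.connectedComponentsWithStats(m)
    return [(ce[i],s[i]) for i in range(1,n) if s[i,4]>amin]
E
python3 - <<'E'
from h import *
t=camera("top"); s=camera("scene"); r3=lambda a:np.round(a,4)
for n,c in(("top",t),("scene",s)):
    for ce,st in brown(c):
        if n=="top" and not(170<ce[0]<520 and 200<ce[1]<310): continue
        if n=="scene" and not(130<ce[0]<400 and 130<ce[1]<300): continue
        print(n,ce.round(1),st, r3(ray(c,*ce,.022)),r3(ray(c,*ce,.037)))
g=cv2.cvtColor(t["pixels"],cv2.COLOR_BGR2GRAY)
def big(m,box,z,name):
    x0,y0,x1,y1=box; mm=np.zeros_like(m); mm[y0:y1,x0:x1]=m[y0:y1,x0:x1]
    mm=cv2.morphologyEx(mm,cv2.MORPH_CLOSE,np.ones((3,3)))
    k=max(cv2.findContours(mm,cv2.RETR_EXTERNAL,cv2.CHAIN_APPROX_NONE)[0],key=cv2.contourArea)
    b=cv2.boxPoints(cv2.minAreaRect(k)); w=np.float32([ray(t,*p,z)[:2] for p in k[:,0]]); rc=cv2.minAreaRect(w*1000)
    print(name,b.round(1).tolist(),rc, 'moment c',r3(w.mean(0)))
big((g>150).astype(np.uint8),(380,215,520,305),.030,"carrier")
big((g<45).astype(np.uint8),(165,195,285,310),.022,"tray")
big((g<40).astype(np.uint8),(325,245,362,285),.05,"cap")
a=t["pixels"][225:305,160:290]; b=t["pixels"][235:300,315:375]; d=s["pixels"][170:230,220:290]; e=t["pixels"][222:302,385:515]
R=lambda im,f:cv2.resize(im,None,fx=f,fy=f,interpolation=cv2.INTER_CUBIC)
can=np.zeros((560,800,3),np.uint8)
def put(im,x,y): can[y:y+im.shape[0],x:x+im.shape[1]]=im
put(R(b,6)[:390,:360],0,0); put(R(d,6)[:360,:420],370,0); put(R(e,2),0,395) 
cv2.imwrite("pics/crop1.png",can)
E
```

```text
top [205.8 233.2] [199 226  15  15 167] [0.5715 0.2827 0.022 ] [0.57   0.2788 0.037 ]
top [238.9 236.4] [232 230  15  14 167] [0.5628 0.2092 0.022 ] [0.5614 0.2063 0.037 ]
top [458.  246.3] [451 240  15  14 162] [ 0.5308 -0.2728  0.022 ] [ 0.5298 -0.2684  0.037 ]
top [243.6 268.6] [237 262  15  14 169] [0.4919 0.1983 0.022 ] [0.4916 0.1957 0.037 ]
top [199.3 273.5] [192 267  17  14 184] [0.4833 0.2953 0.022 ] [0.483  0.2912 0.037 ]
scene [346.6 148.8] [341 141  13  17 198] [0.48   0.2963 0.022 ] [0.4973 0.2741 0.037 ]
scene [324.1 163.9] [318 157  13  15 157] [0.4891 0.2016 0.022 ] [0.5062 0.182  0.037 ]
scene [372.7 162.5] [366 156  14  14 157] [0.5687 0.2857 0.022 ] [0.5837 0.2638 0.037 ]
scene [350.3 173. ] [344 166  14  15 164] [0.5602 0.212  0.022 ] [0.5754 0.1921 0.037 ]
scene [155.4 265.8] [147 257  18  18 251] [ 0.5107 -0.2596  0.022 ] [ 0.5272 -0.2667  0.037 ]
carrier [[400.0, 293.0], [400.0, 230.0], [505.0, 230.0], [505.0, 293.0]] ((498.1061706542969, -255.6502685546875), (227.033203125, 134.82928466796875), 87.97177124023438) moment c [ 0.4977 -0.2553]
tray [[170.89999389648438, 293.6000061035156], [183.39999389648438, 200.8000030517578], [276.0, 213.3000030517578], [263.5, 306.0]] ((527.076904296875, 241.5829620361328), (204.14796447753906, 202.57237243652344), 82.07025146484375) moment c [0.5256 0.2418]
cap [[332.0, 254.0], [353.0, 254.0], [353.0, 275.0], [332.0, 275.0]] ((495.6551818847656, -17.275962829589844), (44.61492919921875, 44.37527847290039), 88.19903564453125) moment c [ 0.4948 -0.0177]
```

View pics/crop1.png

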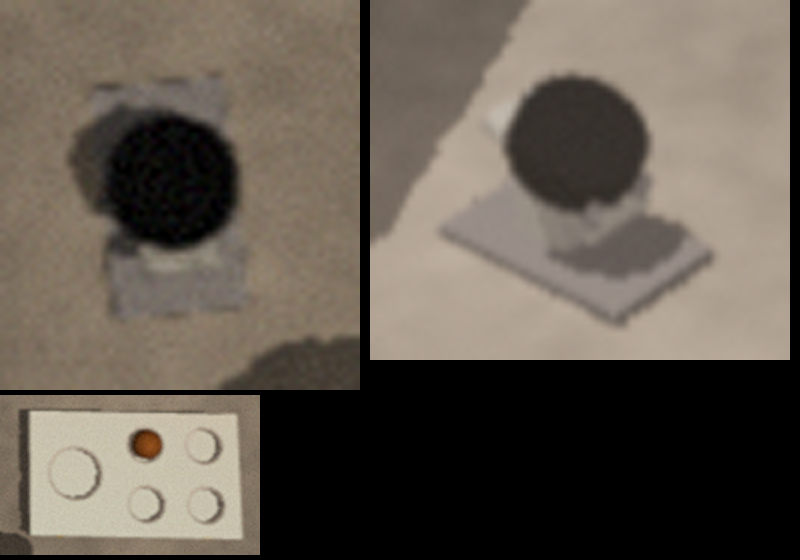

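The crops show the foot turned about +4° in yaw, with the cap's face toward +x. The carrier's three empty wells and the pocket are clear. The drum is the tray piece at top pixel (199,273), since its scene blob is taller. I'll start the moves by turning the jaws to the -90° heading.

```bash
python3 -m pendant '[[[0,0,0],7.4],[[0,0,0],7.3],[[-40,-40,0],0],[[-50,-50,0],0],[[-50,-50,0],0],[[-50,-50,0],0],[[-50,-50,0],0],[[-50,-50,0],0]]' 50 15
python3 - <<'E'
from h import *
o=robot.get_obs();print(np.round(o["position"],4),np.round(o["tool_rot"],4),o["time"])
t=camera("top"); s=camera("scene")
g=cv2.cvtColor(s["pixels"],cv2.COLOR_BGR2GRAY)
def blob(c,box,th):
    x0,y0,x1,y1=box; g=cv2.cvtColor(c["pixels"],cv2.COLOR_BGR2GRAY)[y0:y1,x0:x1]
    k=max(cv2.findContours((g<th).astype(np.uint8),cv2.RETR_EXTERNAL,cv2.CHAIN_APPROX_NONE)[0],key=cv2.contourArea)
    e=cv2.fitEllipse(k); return np.array(e[0])+[x0,y0],e
ps,es=blob(s,(232,175,280,213),65); pt,et=blob(t,(325,245,362,285),40)
print(ps,es,pt,et); print("cap tri",two(t,pt,s,ps))
for (a,b) in [((205.8,233.2),(372.7,162.5)),((238.9,236.4),(350.3,173)),((243.6,268.6),(324.1,163.9)),((458,246.3),(155.4,265.8))]: print(two(t,a,s,b).round(4))
print("cams",-t["R"].T@t["t"],-s["R"].T@s["t"])
# foot corners
for u,v in((92,90),(222,75),(245,308),(112,318)): print("foot",ray(t,315+u/6,235+v/6,.006).round(4))
# wells
g=cv2.cvtColor(t["pixels"],cv2.COLOR_BGR2GRAY)[222:302,385:515]
for mr,Mr in((28,36),(45,60)):
    c=cv2.HoughCircles(cv2.resize(g,None,fx=4,fy=4,interpolation=cv2.INTER_CUBIC),cv2.HOUGH_GRADIENT,1,100,param1=80,param2=18,minRadius=mr,maxRadius=Mr)
    if c is not None:
        for x,y,r in c[0]: print("well",(x/4+385).round(1),(y/4+222).round(1),r/4,ray(t,x/4+385-.4,y/4+222-.4,.03).round(4))
E
```

```text
time: 1.2
position: [0.4209, -0.342, 0.2446]
tool_rot: [-0.707, 0.707, -0.0, 0.0]
ft_force: [0.3, 0.1, 0.2]
grip_width: 0.05
[ 0.4209 -0.342   0.2446] [-7.071e-01  7.071e-01 -2.000e-04  0.000e+00] 1.2
[254.11989784 193.34900093] ((22.119897842407227, 18.349000930786133), (20.883949279785156, 21.76291275024414), 95.59126281738281) [342.82716942 264.71432304] ((17.82716941833496, 19.714323043823242), (20.84385108947754, 21.30032730102539), 124.4615249633789)
cap tri [ 0.49492451 -0.01833081  0.04793519]
[0.5712 0.282  0.0246]
[0.5626 0.2087 0.0243]
[0.492  0.198  0.0247]
[ 0.5297 -0.2678  0.0393]
cams [0.46911689 0.01986807 1.02591814] [ 1.11577447 -0.51648662  0.57106587]
foot [0.5295 0.0073 0.006 ]
foot [ 0.534  -0.0412  0.006 ]
foot [ 0.4484 -0.047   0.006 ]
foot [0.4458 0.002  0.006 ]
well 458.6 246.4 7.475 [ 0.5309 -0.2711  0.03  ]
well 487.6 247.6 8.025 [ 0.5269 -0.3338  0.03  ]
```

```bash
python3 -m pendant '[[[-40,0,0],0],[[-60,-5,0],0],[[-60,-10,15],0],[[-60,-10,20],0],[[-60,-10,20],0],[[-60,-10,20],0],[[-60,0,10],0],[[-60,0,0],0]]' && python3 -m pendant '[[[-40,0,0],0],[[0,0,0],0],[[0,0,0],0]]'
```

```text
time: 2.3
position: [0.4636, 0.1132, 0.1601]
tool_rot: [-0.707, 0.707, 0.0, -0.001]
ft_force: [0.6, 0.0, 0.3]
grip_width: 0.0505
time: 2.68
position: [0.4639, 0.1514, 0.161]
tool_rot: [0.707, -0.707, 0.0, 0.0]
ft_force: [0.3, 0.6, 0.4]
grip_width: 0.05
```

```bash
python3 -m pendant '[[[-47.5,-28,30],0],[[0,0,35],0],[[0,0,0],0],[[0,0,0],0]]'; python3 - <<'E'
from h import *
o=robot.get_obs();print(np.round(o["position"],4))
c=camera("wrist");cv2.imwrite("pics/w1.png",c["pixels"])
for X in((.492,.1985,.022),(.562,.209,.022)): print(proj(c,X))
for ce,st in brown(c): print(ce.round(1),st,ray(c,*ce,.022).round(4))
E
```

```text
time: 3.18
position: [0.492, 0.1981, 0.0968]
tool_rot: [-0.706, 0.708, -0.0, -0.0]
ft_force: [0.2, -0.4, 0.4]
grip_width: 0.0499
[0.492  0.1981 0.0968]
[324.63010866 226.09666417]
[308.67138071 126.15126933]
[194.5 109.3] [ 168   84   54   52 2214] [0.5728 0.2838 0.022 ]
[307.2 122.9] [ 283   98   50   51 1833] [0.5641 0.2099 0.022 ]
[323.7 224.8] [ 301  203   46   45 1613] [0.493  0.1991 0.022 ]
[196.6 227.4] [ 165  212   58   27 1165] [0.4911 0.2912 0.022 ]
```

View pics/w1.png

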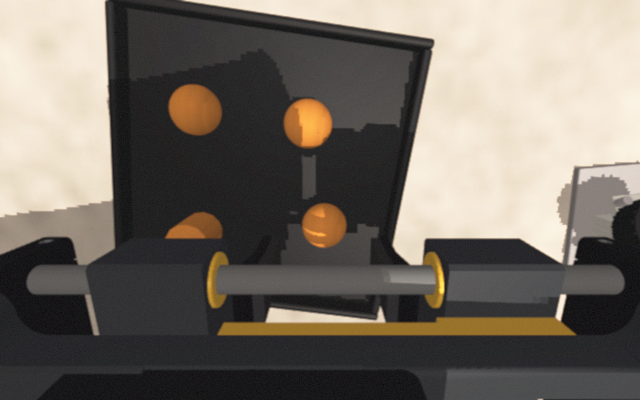

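The wrist view puts the target ball at (324,225), between the jaws, and the drum at the lower left (205,227). All three cameras agree. I'll descend, grip and lift.

```bash
python3 -m pendant '[[[-0.5,-0.5,30],0],[[0,0,30],0],[[0,0,0],0],[[0,0,0],0]]' && python3 -m pendant '[[[0,0,0],0],[[0,0,0],0],[[0,0,0],0],[[0,0,0],0],[[0,0,-30],0],[[0,0,-50],0],[[0,0,0],0]]' 25 12
```

```text
time: 3.72
position: [0.4932, 0.1998, 0.0376]
tool_rot: [-0.707, 0.707, -0.001, 0.001]
ft_force: [1.2, -0.3, -0.4]
grip_width: 0.0499
time: 4.6
position: [0.4946, 0.2005, 0.1192]
tool_rot: [0.707, -0.707, 0.002, -0.003]
ft_force: [0.5, 0.1, 0.1]
grip_width: 0.0312
```

```bash
python3 -m pendant '[[[40,0,0],0],[[58,5,0],0],[[58,5,0],0],[[58,5,0],0],[[58,5,0],0],[[58,5,0],0],[[58,4,0],0],[[50,0,0],0]]' && python3 -m pendant '[[[20,0,0],0],[[0,0,0],0],[[0,0,0],0]]'; python3 - <<'E'
from h import *
o=robot.get_obs();print(np.round(o["position"],4),o["grip_width"],o["joint_velocities"].round(2) if hasattr(o["joint_velocities"],"round") else 0)
c=camera("wrist");cv2.imwrite("pics/w2.png",c["pixels"])
for ce,st in brown(c): print(ce.round(1),st,ray(c,*ce,o["position"][2]-.014).round(4),ray(c,*ce,.037).round(4))
g=cv2.cvtColor(c["pixels"],cv2.COLOR_BGR2GRAY)
for n,X in dict(A=(.4631,-.3302,.03),B=(.5271,-.3327,.03),C=(.4656,-.2663,.03),P=(.5005,-.1916,.03)).items(): print(n,proj(c,X).round(1))
E
```

```text
time: 5.6
position: [0.4621, -0.2398, 0.115]
tool_rot: [-0.707, 0.707, 0.001, -0.0]
ft_force: [0.9, 0.3, -0.2]
grip_width: 0.031
time: 5.98
position: [0.4625, -0.2557, 0.1155]
tool_rot: [0.708, -0.707, -0.002, -0.0]
ft_force: [0.3, -0.1, 0.4]
grip_width: 0.0307
[ 0.4625 -0.2557  0.1155] 0.030680683955480147 [ 0.01 -0.01  0.   -0.   -0.   -0.  ]
[342.6 127.7] [ 320  104   46   48 1720] [ 0.5322 -0.2639  0.1015] [ 0.5312 -0.2672  0.037 ]
[325.1 250.8] [ 296  232   59   33 1495] [ 0.469  -0.2557  0.1015] [ 0.4414 -0.2555  0.037 ]
A [424.1 220.7]
B [435.4 133.7]
C [339.5 217.3]
P [237.1 170.9]
```

View pics/w2.png

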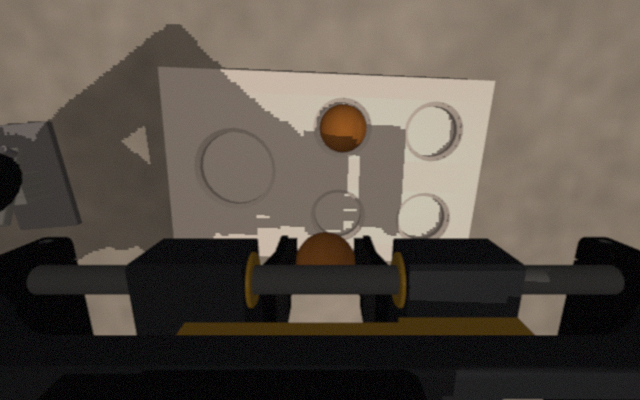

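The view shows the rims of C (338,214), A (423,217), B (433,131) and pocket P (236,167), within 3–4 px of my predictions. The ball is held at (325,250). I'll lower it into C.

```bash
python3 -m pendant '[[[10.8,-4,25],0],[[0,0,27],0],[[0,0,10],0],[[0,0,0],0],[[0,0,0],0],[[0,0,0],0]]' && python3 -c "
from h import *
o=robot.get_obs();print(o['position'].round(4) if hasattr(o['position'],'round') else o['position'],o['ft_force'])"
```

```text
time: 6.78
position: [0.4676, -0.269, 0.0549]
tool_rot: [0.707, -0.707, 0.001, -0.0]
ft_force: [0.2, 0.4, -0.1]
grip_width: 0.0309
[ 0.4676 -0.269   0.0549] [ 0.2338531   0.41992973 -0.11101888]
```

```bash
python3 -m pendant '[[[-2,1,1],0],[[0,0,0],0],[[0,0,0],0]]' && python3 -m pendant '[[[0,0,0],0],[[0,0,0],0],[[0,0,0],0],[[0,0,0],0],[[0,0,-30],0],[[0,0,-45],0],[[-30,0,0],0]]' 48 && python3 - <<'E'
from h import *
c=camera("wrist")
for ce,st in brown(c): print(ce.round(1),st,ray(c,*ce,.037).round(4))
t=camera("top")
for ce,st in brown(t):
    if 170<ce[0]<520 and 200<ce[1]<310: print("top",ce.round(1),ray(t,*ce,.037).round(4))
E
```

```text
time: 7.15
position: [0.4663, -0.2669, 0.0532]
tool_rot: [0.707, -0.707, 0.0, 0.0]
ft_force: [1.0, 0.7, -0.5]
grip_width: 0.0307
time: 8.02
position: [0.4691, -0.2402, 0.1315]
tool_rot: [-0.706, 0.708, -0.005, 0.0]
ft_force: [0.5, 0.7, -0.8]
grip_width: 0.0479
[357.9 138.3] [ 339  117   40   43 1315] [ 0.5309 -0.265   0.037 ]
[355.5 222.2] [ 338  203   37   39 1092] [ 0.4664 -0.2647  0.037 ]
top [205.9 233. ] [0.5704 0.2785 0.037 ]
top [238.9 236.3] [0.5616 0.2063 0.037 ]
top [457.9 246.3] [ 0.5298 -0.2683  0.037 ]
top [199.7 273.4] [0.4832 0.2903 0.037 ]
```

```bash
python3 -m pendant '[[[-40,-10,0],0],[[-58,-15,0],0],[[-58,-15,0],0],[[-58,-15,0],0],[[-58,-15,0],0],[[-58,-15,0],0],[[-58,-12,0],0],[[-50,0,0],0]]' && python3 -m pendant '[[[-9,0,10],0],[[0,0,10],0],[[0,0,0],0],[[0,0,0],0]]'
python3 - <<'E'
from h import *
o=robot.get_obs();print(np.round(o["position"],4))
c=camera("wrist")
for ce,st in brown(c): print(ce.round(1),st,ray(c,*ce,.022).round(4))
E
```

```text
time: 9.12
position: [0.5645, 0.2031, 0.1277]
tool_rot: [0.707, -0.707, 0.0, -0.0]
ft_force: [0.4, -0.1, 0.6]
grip_width: 0.0477
time: 9.62
position: [0.5634, 0.2085, 0.1079]
tool_rot: [-0.706, 0.708, 0.0, -0.0]
ft_force: [-0.1, -0.1, -0.5]
grip_width: 0.0478
[0.5634 0.2085 0.1079]
[225.2 210. ] [ 202  189   47   44 1596] [0.5723 0.2834 0.022 ]
[323.5 220.9] [ 302  200   44   43 1475] [0.5637 0.2097 0.022 ]
```

```bash
python3 -m pendant '[[[-1,0,35],0],[[0,0,36],0],[[0,0,0],0],[[0,0,0],0]]' && python3 -m pendant '[[[0,0,0],0],[[0,0,0],0],[[0,0,0],0],[[0,0,0],0],[[0,0,-30],0],[[0,0,-50],0],[[20,0,0],0],[[45,0,0],0]]' 25 12 && python3 -m pendant '[[[58,12,0],0],[[58,12,0],0],[[58,12,0],0],[[58,12,0],0],[[58,12,0],0],[[58,12,0],0],[[58,12,0],0],[[58,12,0],0]]' &&  python3 -m pendant '[[[10,3,0],0],[[0,0,0],0],[[0,0,0],0],[[0,0,0],0]]'
```

```text
time: 10.18
position: [0.5642, 0.2108, 0.0382]
tool_rot: [-0.707, 0.707, -0.001, 0.001]
ft_force: [-0.2, -0.1, -0.1]
grip_width: 0.0475
time: 11.18
position: [0.563, 0.1465, 0.1173]
tool_rot: [0.708, -0.706, 0.0, -0.0]
ft_force: [0.2, -0.8, 0.7]
grip_width: 0.0311
time: 12.18
position: [0.4656, -0.3195, 0.116]
tool_rot: [-0.707, 0.707, 0.001, 0.0]
ft_force: [1.1, -0.1, -0.1]
grip_width: 0.0305
time: 12.68
position: [0.4645, -0.326, 0.117]
tool_rot: [0.708, -0.706, -0.001, -0.0]
ft_force: [0.3, 0.4, -0.9]
grip_width: 0.0308
```

```bash
python3 -m pendant '[[[4.5,0,25],0],[[0,0,27],0],[[0,0,11],0],[[0,0,0],0],[[0,0,0],0],[[0,0,0],0]]'; python3 -c "
from h import *
o=robot.get_obs();print(o['position'],o['ft_force'])"
```

```text
time: 13.42
position: [0.4647, -0.3326, 0.0548]
tool_rot: [0.707, -0.707, 0.001, 0.0]
ft_force: [-1.1, 0.3, 0.3]
grip_width: 0.0311
[ 0.46468716 -0.3325541   0.05481463] [-1.10858551  0.32862895  0.2628364 ]
```

```bash
python3 -m pendant '[[[-1,0,1.5],0],[[0,0,0],0],[[0,0,0],0]]' && python3 -m pendant '[[[0,0,0],0],[[0,0,0],0],[[0,0,0],0],[[0,0,0],0],[[0,0,-30],0],[[0,0,-45],0],[[-30,0,0],0],[[-45,0,0],0]]' 48 && python3 - <<'E'
from h import *
c=camera("wrist")
for ce,st in brown(c): print(ce.round(1),st,ray(c,*ce,.037).round(4))
E
python3 -m pendant '[[[-58,-10,0],0],[[-58,-14,0],0],[[-58,-14,0],0],[[-58,-14,0],0],[[-58,-14,0],0],[[-58,-14,0],0],[[-58,-14,0],0],[[-58,-14,0],0]]' && python3 -m pendant '[[[-50,0,0],0],[[-27,0,20],0],[[0,0,0],0],[[0,0,0],0]]'
python3 - <<'E'
from h import *
o=robot.get_obs();print(np.round(o["position"],4))
c=camera("wrist")
for ce,st in brown(c): print(ce.round(1),st,ray(c,*ce,.022).round(4))
E
```

```text
time: 13.8
position: [0.4643, -0.3314, 0.0527]
tool_rot: [0.707, -0.707, 0.0, -0.0]
ft_force: [-0.4, -0.6, 0.6]
grip_width: 0.0313
time: 14.8
position: [0.465, -0.2572, 0.1286]
tool_rot: [-0.706, 0.708, -0.002, 0.0]
ft_force: [0.4, -0.1, 0.5]
grip_width: 0.0482
[334.3 131.9] [ 314  111   43   44 1354] [ 0.531  -0.2641  0.037 ]
[333.5 217.5] [ 315  199   38   39 1069] [ 0.4665 -0.2639  0.037 ]
[416.7 220.7] [ 399  201   37   40 1118] [ 0.4638 -0.3285  0.037 ]
time: 15.85
position: [0.5724, 0.2096, 0.1277]
tool_rot: [0.707, -0.707, 0.0, 0.0]
ft_force: [0.9, -0.3, 0.7]
grip_width: 0.0478
time: 16.35
position: [0.5721, 0.284, 0.1076]
tool_rot: [0.707, -0.707, 0.0, 0.0]
ft_force: [-0.8, -0.8, -0.0]
grip_width: 0.0476
[0.5721 0.284  0.1076]
[326.3 220.8] [ 305  200   44   43 1485] [0.5725 0.2831 0.022 ]
[314.7 311. ] [297 297  36  26 797] [0.495  0.2925 0.022 ]
```

```bash
python3 -m pendant '[[[0.5,0,35],0],[[0,0,36],0],[[0,0,0],0],[[0,0,0],0]]' && python3 -m pendant '[[[0,0,0],0],[[0,0,0],0],[[0,0,0],0],[[0,0,0],0],[[0,0,-30],0],[[0,0,-50],0],[[30,0,0],0],[[50,0,0],0]]' 25 12 && python3 -m pendant '[[[58,5,0],0],[[58,5,0],0],[[58,5,0],0],[[58,5,0],0],[[58,5,0],0],[[58,5,0],0],[[58,5,0],0],[[58,5,0],0]]' &&  python3 -m pendant '[[[50,4,0],0],[[20,0,0],0],[[0,0,0],0],[[0,0,0],0],[[0,0,0],0]]'
```

```text
time: 16.9
position: [0.5734, 0.2836, 0.038]
tool_rot: [-0.707, 0.707, -0.001, 0.001]
ft_force: [0.8, -0.2, 0.1]
grip_width: 0.048
time: 17.9
position: [0.5725, 0.2049, 0.1175]
tool_rot: [0.708, -0.706, 0.001, -0.001]
ft_force: [0.7, -0.6, -0.8]
grip_width: 0.0313
time: 18.9
position: [0.5318, -0.2615, 0.1165]
tool_rot: [0.707, -0.707, -0.0, -0.0]
ft_force: [1.1, -0.0, -0.1]
grip_width: 0.0311
time: 19.52
position: [0.5284, -0.3276, 0.1165]
tool_rot: [0.708, -0.706, -0.001, -0.0]
ft_force: [0.2, -0.0, 0.6]
grip_width: 0.031
```

```bash
python3 -m pendant '[[[4,0,25],0],[[0,0,27],0],[[0,0,11],0],[[0,0,0],0],[[0,0,0],0],[[0,0,0],0]]'; python3 -c "
from h import *
o=robot.get_obs();print(o['position'],o['ft_force'])"
```

```text
time: 20.27
position: [0.5286, -0.3339, 0.0541]
tool_rot: [0.707, -0.707, 0.0, -0.0]
ft_force: [-0.4, -0.1, -0.2]
grip_width: 0.0309
[ 0.52863857 -0.33387031  0.05414253] [-0.37768062 -0.11494494 -0.23089464]
```

```bash
python3 -m pendant '[[[0,0,1],0],[[0,0,0],0]]' && python3 -m pendant '[[[0,0,0],0],[[0,0,0],0],[[0,0,0],0],[[0,0,0],0],[[0,0,-30],0],[[0,0,-50],0],[[-45,5,-20],0],[[-55,7,0],0]]' 48 && python3 - <<'E'
from h import *
c=camera("wrist")
for ce,st in brown(c): print(ce.round(1),st,ray(c,*ce,.037).round(4))
E
python3 -m pendant '[[[-55,7,0],0],[[-55,7,0],0],[[-55,7,0],0],[[-50,0,0],0],[[0,0,0],-4],[[0,0,0],0],[[0,0,0],0]]' 66
python3 - <<'E'
from h import *
o=robot.get_obs();print(np.round(o["position"],4))
c=camera("wrist");cv2.imwrite("pics/w3.png",c["pixels"])
print(proj(c,(.495,-.018,.0458)))
t=camera("top")
for ce,st in brown(t):
    if 170<ce[0]<520 and 200<ce[1]<310: print("top",ce.round(1),ray(t,*ce,.037).round(4))
E
```

```text
time: 20.52
position: [0.5283, -0.3339, 0.0527]
tool_rot: [0.707, -0.707, 0.0, 0.0]
ft_force: [-1.3, 0.4, -0.1]
grip_width: 0.0308
time: 21.52
position: [0.5178, -0.2348, 0.155]
tool_rot: [-0.706, 0.708, -0.003, 0.001]
ft_force: [-0.4, 0.4, -1.0]
grip_width: 0.0481
[358.9 196.2] [343 179  33  36 869] [ 0.5305 -0.2638  0.037 ]
[436.9 199.9] [421 183  33  35 898] [ 0.5271 -0.3302  0.037 ]
[355.4 258.6] [342 250  27  16 341] [ 0.4734 -0.2622  0.037 ]
[416.9 260.7] [413 255   8  10  46] [ 0.4712 -0.3173  0.037 ]
time: 22.45
position: [0.4955, -0.0194, 0.1527]
tool_rot: [0.731, -0.683, 0.0, -0.0]
ft_force: [0.3, -0.4, 1.1]
grip_width: 0.066
[ 0.4955 -0.0194  0.1527]
[323.32796538 214.06786252]
top [458.  246.3] [ 0.5297 -0.2685  0.037 ]
top [489.  247.1] [ 0.5266 -0.3352  0.037 ]
top [199.1 273.2] [0.4836 0.2916 0.037 ]
top [459.9 276.3] [ 0.4656 -0.2682  0.037 ]
top [490.2 277. ] [ 0.4629 -0.3328  0.037 ]
```

View pics/w3.png

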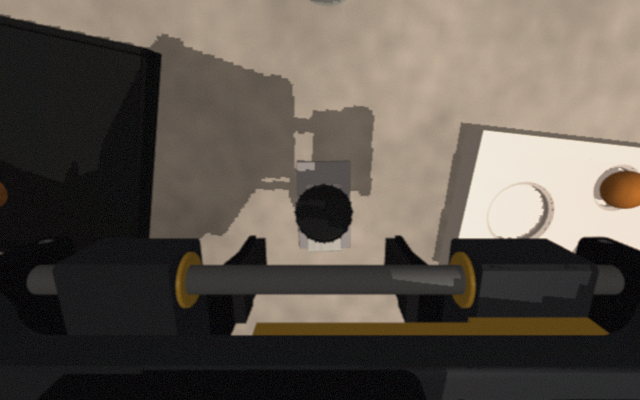

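All three balls are seated: the top view shows carrier browns at (458,246), (489,247), (460,276) and (490,277), and the drum is still in the tray. The cap is at (323,213), centred between the jaws and aligned with the rest. I'll grasp it now.

```bash
python3 -m pendant '[[[-1,0,35],0],[[0,0,35],0],[[0,0,20],0],[[0,0,0],0],[[0,0,0],0],[[0,0,0],0]]'; python3 -c "
from h import *
o=robot.get_obs();print(o['position'],o['ft_force'])"
```

```text
time: 23.3
position: [0.4959, -0.0183, 0.0637]
tool_rot: [0.731, -0.682, 0.001, -0.001]
ft_force: [0.4, 1.1, -0.4]
grip_width: 0.0656
[ 0.49594559 -0.01825515  0.06365427] [ 0.37968175  1.07347049 -0.41275673]
```

```bash
python3 -m pendant '[[[0,0,2.5],0],[[0,0,0],0],[[0,0,0],0]]' && python3 -m pendant '[[[0,0,0],0],[[0,0,0],0],[[0,0,0],0],[[0,0,0],0],[[0,0,0],0],[[0,0,0],0]]' 40 15 && python3 -m pendant '[[[0,0,-15],0],[[0,0,-30],0],[[0,0,-25],0],[[0,0,0],0],[[0,0,0],0]]'; python3 - <<'E'
from h import *
o=robot.get_obs();print(np.round(o["position"],4))
s=camera("scene");w=camera("wrist")
a=cv2.resize(s["pixels"][140:240,210:330],None,fx=4,fy=4,interpolation=cv2.INTER_CUBIC)
b=cv2.resize(w["pixels"][130:330,220:420],(300,300))
can=np.zeros((400,790,3),np.uint8);can[:400,:480]=a;can[:300,490:]=b;cv2.imwrite("pics/c4.png",can)
E
```

```text
time: 23.68
position: [0.4952, -0.0178, 0.0603]
tool_rot: [0.731, -0.682, 0.0, -0.0]
ft_force: [0.1, -0.4, 0.4]
grip_width: 0.0659
time: 24.42
position: [0.4952, -0.0179, 0.0602]
tool_rot: [0.731, -0.682, 0.0, -0.0]
ft_force: [0.9, 0.3, -0.2]
grip_width: 0.0456
time: 25.05
position: [0.4948, -0.0178, 0.1302]
tool_rot: [0.731, -0.682, -0.0, 0.0]
ft_force: [0.4, -0.1, -0.7]
grip_width: 0.0459
[ 0.4948 -0.0178  0.1302]
```

View pics/c4.png

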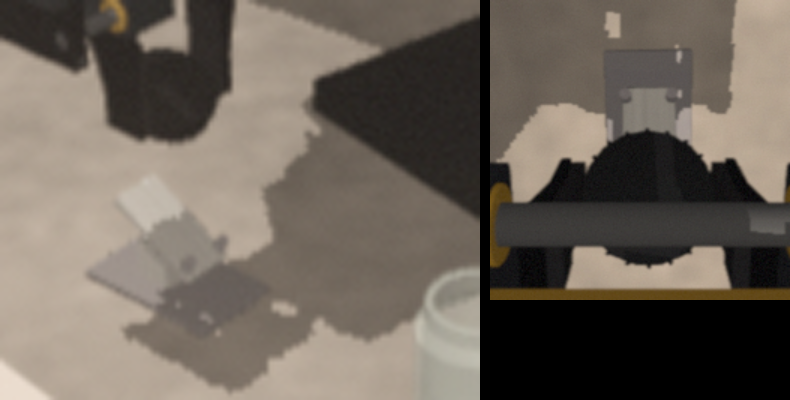

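The cap is held. The scene crop shows it clear of the rest plate and still tilted, and in the wrist crop its outline is centred near (647,197). I'll carry it over the pocket.

```bash
python3 - <<'E'
from h import *
w=camera("wrist"); print("cap proj",proj(w,(.495,-.018,.1158)), "seen 324.7,261.7")
for d in(-.005,.005): print(proj(w,(.495+d,-.018,.1158)))
E
python3 -m pendant '[[[30,0,0],0],[[45,0,0],0],[[45,0.8,0],0],[[40,0,0],0],[[13,0,0],0],[[0,0,0],0],[[0,0,0],0]]'; python3 - <<'E'
from h import *
o=robot.get_obs();print(np.round(o["position"],4),o["grip_width"])
w=camera("wrist");t=camera("top"); print("pocket proj",proj(w,(.501,-.191,.03)),proj(t,(.501,-.191,.03)))
cv2.imwrite("pics/w5.png",w["pixels"][60:330,150:500])
E
```

```text
cap proj [325.55291082 261.50333698] seen 324.7,261.7
[324.89420983 270.03150001]
[326.22191098 252.84183121]
time: 26.08
position: [0.5057, -0.1889, 0.1297]
tool_rot: [0.732, -0.682, -0.001, 0.0]
ft_force: [-0.1, -0.4, -0.1]
grip_width: 0.0456
[ 0.5057 -0.1889  0.1297] 0.04564130813568096
pocket proj [327.52801481 221.68421552] [422.17156915 260.56980295]
```

View pics/w5.png

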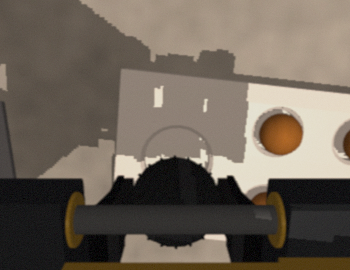

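The pocket's arc (columns 142–212, top row 126 in the crop) gives a centre of (327,221), which matches the prediction. I'll lower in steps, watching force.

```bash
python3 -m pendant '[[[1.3,0,30],0],[[0,0,30],0],[[0,0,6],0],[[0,0,0],0],[[0,0,0],0],[[0,0,0],0]]'; python3 -c "
from h import *
o=robot.get_obs();print(o['position'],o['ft_force'])"
```

```text
time: 26.92
position: [0.5072, -0.1921, 0.0652]
tool_rot: [0.731, -0.682, 0.001, -0.0]
ft_force: [-1.1, -0.1, -1.0]
grip_width: 0.0459
[ 0.50716352 -0.19209282  0.06517549] [-1.07547937 -0.13379902 -1.04558598]
```

```bash
python3 -m pendant '[[[-1.3,0.8,4],0],[[0,0,3],0],[[0,0,1],0],[[0,0,0],0],[[0,0,0],0]]' && python3 -m pendant '[[[0,0,1.5],0],[[0,0,0],0],[[0,0,0],0]]'
```

```text
time: 27.55
position: [0.5057, -0.1906, 0.0561]
tool_rot: [0.731, -0.682, -0.0, 0.0]
ft_force: [-0.2, -0.4, 0.4]
grip_width: 0.0459
time: 27.92
position: [0.5057, -0.1906, 0.0546]
tool_rot: [0.731, -0.682, 0.0, 0.0]
ft_force: [-0.2, 0.5, 1.1]
grip_width: 0.0459
```

```bash
python3 -m pendant '[[[0,0,0],0],[[0,0,0],0],[[0,0,0],0],[[0,0,0],0]]' 50 && python3 -m pendant '[[[0,0,0],0],[[0,0,0],0],[[0,0,-15],0],[[0,0,-40],0],[[0,0,-30],0],[[0,0,0],0],[[0,0,0],0]]' 66; python3 - <<'E'
from h import *
o=robot.get_obs();print(np.round(o["position"],4))
s=camera("scene");w=camera("wrist")
a=cv2.resize(s["pixels"][205:325,60:250],None,fx=2.5,fy=2.5,interpolation=cv2.INTER_CUBIC)
b=w["pixels"][100:330,200:500]
can=np.zeros((300,790,3),np.uint8);can[:300,:475]=a;can[:230,485:785]=b;cv2.imwrite("pics/c6.png",can)
for z in(.021,.039): print(proj(w,(.501,-.191,z)))
E
```

```text
time: 28.42
position: [0.5057, -0.1906, 0.0547]
tool_rot: [0.731, -0.682, 0.0, -0.0]
ft_force: [-0.4, 0.1, 0.3]
grip_width: 0.0501
time: 29.3
position: [0.5053, -0.1903, 0.1398]
tool_rot: [0.731, -0.682, -0.0, 0.0]
ft_force: [-0.7, -0.0, -0.4]
grip_width: 0.066
[ 0.5053 -0.1903  0.1398]
[325.85641529 214.30474647]
[325.871468   220.64313093]
```

View pics/c6.png

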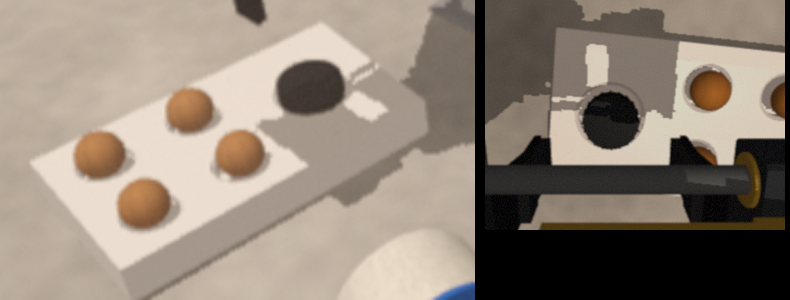

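The balls look seated and the cap is low in its pocket; in the wrist view it sits at (326,220), against (325.9,220.6) predicted for a seated cap. I'll retreat and check the cap's outline in two views.

```bash
python3 -m pendant '[[[0,0,-50],0],[[0,30,-40],0],[[0,40,0],0],[[0,30,0],0],[[0,0,0],0],[[0,0,0],0]]'; python3 - <<'E'
from h import *
th=np.linspace(0,2*np.pi,60); ring=lambda z:[(.501+.023*np.cos(a),-.191+.023*np.sin(a),z) for a in th]
for n,th_ in(("top",40),("scene",65)):
    c=camera(n); q=np.float32([proj(c,X) for z in(.030,.039) for X in ring(z)]); lo=q.min(0);hi=q.max(0)
    x0,y0=(lo-6).astype(int);x1,y1=(hi+6).astype(int)
    g=cv2.cvtColor(c["pixels"],cv2.COLOR_BGR2GRAY)[y0:y1,x0:x1]
    k=max(cv2.findContours((g<th_).astype(np.uint8),cv2.RETR_EXTERNAL,cv2.CHAIN_APPROX_NONE)[0],key=cv2.contourArea)[:,0]+[x0,y0]
    print(n,"pred",lo.round(1),hi.round(1),cv2.contourArea(cv2.convexHull(q)),"seen",k.min(0),k.max(0)+1,cv2.contourArea(k.astype(np.int32)))
    for ce,st in brown(c):
        p=ray(c,*ce,.037)
        if n=="top" and 170<ce[0]<520 and 200<ce[1]<310 or n=="scene" and 60<ce[0]<400 and 130<ce[1]<330: print(ce.round(1),p.round(4))
    cv2.imwrite(f"pics/f_{n}.png",c["pixels"])
E
```

```text
time: 30.15
position: [0.4066, -0.1979, 0.2293]
tool_rot: [0.731, -0.682, 0.0, -0.0]
ft_force: [-0.2, -0.5, -0.4]
grip_width: 0.0657
top pred [411.5 249.7] [433.8 271.3] 378.11440095631406 seen [413 252] [434 273] 315.5
[458.1 246.3] [ 0.5297 -0.2687  0.037 ]
[489.  247.2] [ 0.5265 -0.3353  0.037 ]
[199.6 273.3] [0.4834 0.2906 0.037 ]
[459.9 276.4] [ 0.4655 -0.2683  0.037 ]
[488.7 275.2] [ 0.4667 -0.3298  0.037 ]
scene pred [171.2 229.5] [198.1 249.5] 427.47238649753854 seen [171 230] [197 250] 375.0
[346.6 148.8] [0.4972 0.2742 0.037 ]
[135.4 248.5] [ 0.4623 -0.2661  0.037 ]
[155.4 265.8] [ 0.5273 -0.2666  0.037 ]
[ 99.2 266.3] [ 0.4599 -0.3309  0.037 ]
[117.1 285.9] [ 0.5243 -0.3335  0.037 ]
```

View pics/f_scene.png

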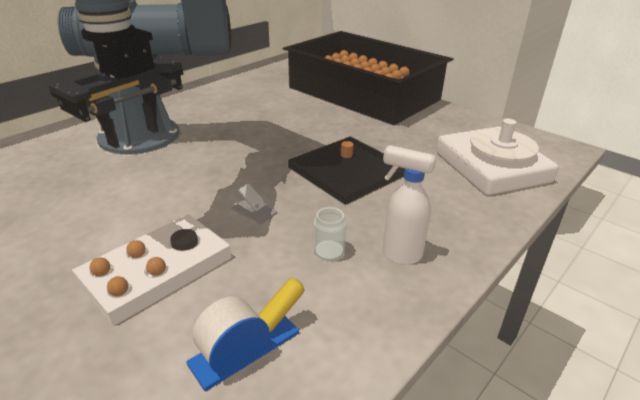

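The final view shows four balls on the carrier at (100,267), (136,249), (156,266) and (118,286). The cap is flat in its pocket at (184,239), the drum is in the tray at (347,149), and the bystanders have not moved.

```bash
python3 -c "
from rig import order
print(order.hand_in())"
```

```text
the job is handed in; nothing more can be done
None
```

The carrier is loaded and the job is handed in, at about 30 s of the 72 s allowed. I moved the three loose balls from the tray into the three empty wells. Then I set the cap tilted into the large pocket and released it, and it dropped flat.

- **Cap:** its outline in the top and scene cameras matches a seated, flat cap within about 2 px. That is a check by outline only, because I did not press on it.
- **Balls:** all four sit within about 4 mm of their wells in every view. One ball's top-view position read about 5 mm differently in the last picture than before. The arm or its shadow probably covered part of it, since the scene view puts that ball at its well.
- **Everything else:** the drum is still in the tray. In the last scene picture the jar, spray bottle and tape dispenser look where they started. I compared those by eye only.
- **Forces:** contact forces stayed around 1 N in every reading I took, and at hand-in the gripper was raised clear and touching nothing.

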